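# Set the lid screen and start film mode on the oak media box

## Robot

A 6-joint arm with a two-finger parallel gripper is mounted at the origin on the work surface. World frame = base frame: x ahead of the robot, y to its left, z up, the work surface at z = 0. Lengths are in m, angles in degrees, forces in N, time in s.
With the tool pointing down it reaches from about 0.25 to 0.725 m from the base axis. Payload 9.7 kg.
Tool frame: the origin (TCP) lies midway between the tips of the shut fingers; the grasp point (between the pads) lies 19 mm behind it; z points along the fingers, y is the line along which they close (so a half turn about z gives the same grasp; the last joint's range is limited). The gripper opens to 85 mm and grips with 20 to 120 N. Pads are 22 mm wide; open, the fingers measure 114 mm over their backs; the gripper's body (76 mm by 85 mm) begins 54 mm behind the grasp point. The pads swing forward as they close: fully open they stand 13 mm farther back than shut.
Start: joints at [64.973, 4.979, 10.078, 95.1, 0, 90], TCP at [0.233, 0.498, 0.231] pointing down, gripper open.
Joint ranges: [-179.16, 179.16], [-48.56, 103.87], [-65.8, 70.77], [-126.05, 130.52], [-82.76, 87.17], [-180, 180]. Speed limits (degrees/s): [127.2, 127.2, 147.25, 180, 180, 180].

## Interface

Orientations are given as [roll, pitch, yaw] about the fixed x, y, z axes, in that order (R = Rz(yaw) Ry(pitch) Rx(roll)).
In Python, from workcell import readout, imaging, bot, spotter gives the robot as it stands.
- The arm moves only by the shell command python3 -m jog 'ROWS' [FORCE]. ROWS is JSON, a list of rows, each an object with "rotation": the turn, a rotation vector about the world's x, y, z in degrees, a list of three; "translation": the shift along the world's x, y, z in mm, a list of three; "grip": the finger opening in mm, from 0 to 85.4. In form: [{"rotation": [wx, wy, wz], "translation": [dx, dy, dz], "grip": grip}, ...]. A call has 1 to 20 rows; each row is the pose to reach, as a shift and turn from the pose commanded when the call began; what a row does not reach only later rows make up. A row lasts 1/10 s, in which the tool goes at most 50 mm and 8.59 degrees, less where a joint would pass 70% of its speed; a pose out of reach is approached as far as the arm can. A call with a gripper value outside its range is refused whole. The fingers move at their own pace and stop on an object; FORCE is the grip in N (left out, the last holds). Time passes only in rows, so rows that repeat a pose let the fingers close. It gives the time, the measured TCP pose, the force, the opening and the grip force at its end, in the units of the state.
- readout.get_obs(): the state, without advancing time (a new reading comes with each control period).
- imaging.camera(name): name is "scene" or "top" or "wrist"; returns (picture, depth): 420x560x3 uint8, red, green, blue; 420x560 float32, m along the optical axis (not along the pixel's ray), 0 where there is no reading.
- imaging.camera_info(name): a dict with "vertical_fov" (degrees; the focal length in pixels is half the picture's height over the tangent of half this angle, whatever the lens; pixels are square), "cx", "cy" (the principal point, pixels), "k1" (the pictures are not rectified: a ray, as slopes to the right and down, at radius r is drawn at 1 + k1 r^2 times it, then the intrinsics apply), "extrinsics" (4x4, takes a point from camera to world coordinates); the wrist camera has in their place "tool_from_camera" (4x4, takes a point from camera to tool coordinates, whose origin is the TCP and whose axes are the flange's). Camera axes: x right, y down, z forward; pixel columns grow to the right and rows downward; lengths in m; the calibration is good to about 2 mm. A picture is of the moment at which its call begins: read the wrist's pose just before it. camera_info takes no time and is no camera call.
- bot.job_done(): hands the job in; it is judged then, once.
Trained networks look in the newest picture that a camera, given by its name, has taken for a name from the list of things; names that differ only in an ending like _2 or _b are one class to them, and where a whole thing is asked for, a point or a joint stands for the part that bears it (a point fixed in the world has none). Each returns a list of dicts, best first, with "confidence" (0 to 1); they miss things now and then, are a little off and sometimes report something else, mostly with a low value. They report only what shows in the picture. A call takes as long as a camera call.
- spotter.spot_in(camera, target): "box" ([centre column, centre row, width, height] in pixels, round what is visible of it).
- spotter.mark_of(camera, target): "uv" ([column, row] in pixels: a listed point, or the origin of a listed thing).
The state is a dict: "time": time; "q": joint angles; "qd": joint speeds; "joint_efforts": joint torques, N m; "ee_pos": TCP position; "tcp_rot": TCP orientation; "wrist_force": force on the tool from outside, world axes, zero at the start; "torque": the same for the moment, N m; "opening": finger opening in m; "grasp_force": force on a finger pad.
Only numpy, scipy, OpenCV 4.12 (cv2) and the standard library are available. Lean on these libraries where they do the work, as an engineer would, in place of code of your own. Each camera call takes 0.05 s, during which the arm holds its last target. There are 200 camera calls.

## Task

Get the oak media box ready for film night: raise its part-open, stiff-hinged lid until it stands about 50 degrees open (0 is shut) so the screen inside faces the sofa, and leave it standing there. Then press the red key, the yellow key and the blue key in that order, one at a time, each right down and fully up again before the next. Never press the white key, and leave both remotes, the clear tray and the coaster where they lie.

Things in the scene. Friction and masses are not known exactly. Their poses are not given: they have to be found in the camera images.
- box: oak box fixed to the shelf, outside 165 (its x) x 250 (its y) x 60 mm high, walls 8 mm; origin at the centre of its underside; the lid's hinge runs along the top of its +x wall, the open side is -x. Inside, a black key deck slopes 20 degrees down towards -x and carries four keys in a row along y, 54 mm apart, in any order of colours
- lid (a joint): lid angle in rad: 0 shut, 0.873 is 50 degrees open, stop at 1.7; the hinge is stiff (about 4 to 6 N at the tab) and the lid stays where it is left. The lid is an oak board 165 x 250 x 10 mm with a thin screen on its underside
- lid_hinge (a point): middle of the lid's hinge axis, on the box's +x rim, 60 mm above the shelf; the point turns with the lid, its y axis is the hinge axis, its -x axis points along the lid's underside to the tab
- lid_tab (a point): middle of the free lower edge of the dark steel pull tab, 192 mm from the hinge axis; the tab is 70 mm wide (along the hinge), 8 mm thick and stands 27 mm out from the middle of the lid's free edge
- key_red_top (a point): centre of the upper face of the red spring key; the point's z axis is the key face's outward normal, its y axis runs along the row of keys; keys are 44 mm (down the slope) x 40 mm, faces tilted 20 degrees towards the box's -x side, centre 88 mm (horizontally) from the hinge axis and 51 mm above the shelf, full press 6 mm at about 4.5 N
- key_red (a joint): how far the red key is pressed along its own normal, in m: 0 up, 0.006 fully down
- key_yellow_top (a point): centre of the upper face of the yellow spring key; the point's z axis is the key face's outward normal, its y axis runs along the row of keys; as the red one
- key_yellow (a joint): how far the yellow key is pressed along its own normal, in m: 0 up, 0.006 fully down
- key_blue_top (a point): centre of the upper face of the blue spring key; the point's z axis is the key face's outward normal, its y axis runs along the row of keys; as the red one
- key_blue (a joint): how far the blue key is pressed along its own normal, in m: 0 up, 0.006 fully down
- key_white_top (a point): centre of the upper face of the white spring key; the point's z axis is the key face's outward normal, its y axis runs along the row of keys; as the red one - not to be pressed
- key_white (a joint): how far the white key is pressed along its own normal, in m: 0 up, 0.006 fully down
- tv_remote: black TV remote, loose, 180 (x) x 46 x 20 mm, beyond the box's hinge side; origin at the centre of its underside
- soundbar_remote: white soundbar remote, loose, 150 (x) x 38 x 16 mm, lying in the clear tray; origin at the centre of its underside
- tray: clear acrylic organizer tray, loose, 100 (x) x 190 (y) x 35 mm high, on the box's open side; origin at the centre of its underside
- coaster: round ceramic coaster, loose, 100 mm across, 9 mm thick; origin at the centre of its underside

How it is judged:
By the outcome, as a careful person would: the job done as asked, in the order asked, and still so for the second after the job is handed in, with the robot touching nothing.
It also fails if it takes over 48 s, if anything falls off the work surface, if the arm or the gripper's body presses on something with over 40 N, if the wrist force passes 120 N, or if a joint passes its speed limit or range.

## Working session

There is one attempt and no reset: what is moved stays moved. The work goes in short steps, Python scripts to look and compute and a shell command to move; the robot and the scene stay as the last step left them, time stands still between calls to the robot, and variables do not carry over. Pictures are saved under pics/ and viewed, at most 10 in all, crops included, and the job is handed in when it is done.

```bash
mkdir -p pics
cat > h.py <<'E'
import numpy as np, cv2
from workcell import readout, imaging, bot, spotter
from scipy.spatial.transform import Rotation as R
def K(i):
    f=210/np.tan(np.radians(i["vertical_fov"]/2)); return f,i["cx"],i["cy"],i["k1"]
def ext(name,obs=None):
    i=imaging.camera_info(name)
    if name!="wrist": return np.array(i["extrinsics"])
    T=np.eye(4);T[:3,:3]=R.from_euler("xyz",obs["tcp_rot"],degrees=True).as_matrix();T[:3,3]=obs["ee_pos"]
    return T@np.array(i["tool_from_camera"])
def ray(name,uv,obs=None):
    i=imaging.camera_info(name);f,cx,cy,k=K(i)
    d=np.array([(uv[0]-cx)/f,(uv[1]-cy)/f]);s=d.copy()
    for _ in range(20): s=d/(1+k*(s@s))
    T=ext(name,obs); return T[:3,3],T[:3,:3]@np.array([s[0],s[1],1])
def pt(name,uv,depth,obs=None):
    u,v=np.round(uv).astype(int);w=depth[max(v-2,0):v+3,max(u-2,0):u+3];z=np.median(w[w>0]) if (w>0).any() else np.nan
    o,d=ray(name,uv,obs);return o+d*z
def atz(name,uv,z,obs=None):
    o,d=ray(name,uv,obs);return o+d*(z-o[2])/d[2]
E
python3 - <<'E'
from h import *
np.set_printoptions(precision=4,suppress=True)
o=readout.get_obs();print(o)
for c in ["scene","top"]:
    p,d=imaging.camera(c);cv2.imwrite(f"pics/{c}0.png",p[:,:,::-1])
    print(c,ext(c))
    for t in ["box","lid_hinge","lid_tab","key_red_top","key_yellow_top","key_blue_top","key_white_top","tv_remote","soundbar_remote","tray","coaster"]:
        for r in spotter.mark_of(c,t)[:2]:
            print(t,round(r["confidence"],2),np.round(r["uv"],1),pt(c,r["uv"],d))
E
```

```text
{'time': 0.0, 'q': array([64.9742,  5.0118, 10.0348, 95.0991,  0.0021, 89.9986]), 'qd': array([-0.0707,  0.0629, -0.0364,  0.0608,  0.0167, -0.0708]), 'joint_efforts': array([  0.0003, -52.0382,  46.4812,   0.0159,   0.    ,   0.    ]), 'ee_pos': array([0.2326, 0.4982, 0.2306]), 'tcp_rot': array([-179.924 ,   -0.0021,  154.9756]), 'wrist_force': array([-0.3016, -0.587 ,  1.1051]), 'torque': array([ 0.004 , -0.0168, -0.0286]), 'grasp_force': 0.0, 'opening': 0.08544346420863626}
scene [[-0.62    0.4788 -0.6215  1.0812]
 [ 0.7843  0.4002 -0.4741  0.3804]
 [ 0.0217 -0.7814 -0.6236  0.5512]
 [ 0.      0.      0.      1.    ]]
box 0.62 [281.5 236. ] [0.6296 0.0534 0.0425]
lid_hinge 0.88 [245.2 205.7] [ 0.6357 -0.0342  0.0768]
lid_tab 0.93 [326.1 173.8] [ 0.3336 -0.0277  0.0036]
key_red_top 0.83 [279.8 242.3] [0.6527 0.0668 0.0506]
key_blue_top 0.73 [284.7 222.8] [0.689  0.1017 0.1416]
tv_remote 0.74 [214.9 225.2] [ 0.6715 -0.0888  0.0194]
soundbar_remote 0.77 [383.8 252.4] [0.5203 0.2218 0.0206]
tray 0.56 [390.2 255.5] [0.5215 0.2356 0.0219]
coaster 0.95 [243.5 306.9] [0.784  0.092  0.0107]
top [[-0.0123 -0.9825  0.186   0.4646]
 [-0.9999  0.0112 -0.0068  0.0295]
 [ 0.0046 -0.1861 -0.9825  0.8583]
 [ 0.      0.      0.      1.    ]]
box 0.58 [281.5 220.4] [0.5716 0.0249 0.1325]
box 0.45 [314.9 199.9] [ 0.6226 -0.0457  0.0744]
lid_hinge 0.82 [312.1 201.9] [ 0.6172 -0.0392  0.0804]
lid_hinge 0.37 [280.8 221.3] [0.5697 0.0263 0.134 ]
lid_tab 0.97 [242.8 223.5] [0.5609 0.095  0.1725]
tv_remote 0.86 [340.9 191.2] [ 0.6527 -0.1096  0.0204]
tv_remote 0.68 [281.6 221.2] [0.5699 0.0248 0.1333]
soundbar_remote 0.98 [190.6 260.3] [0.5036 0.2215 0.0202]
tray 0.77 [187.9 262.9] [0.4981 0.2269 0.0211]
coaster 0.64 [253.3 139.7] [0.78   0.0874 0.0098]
coaster 0.54 [312.4 200.3] [ 0.621  -0.0401  0.0783]
```

View pics/scene0.png

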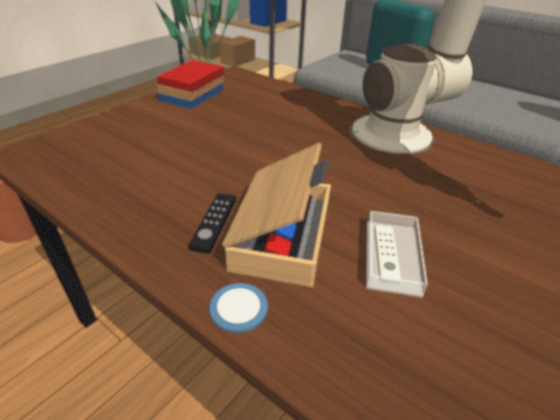

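View pics/top0.png

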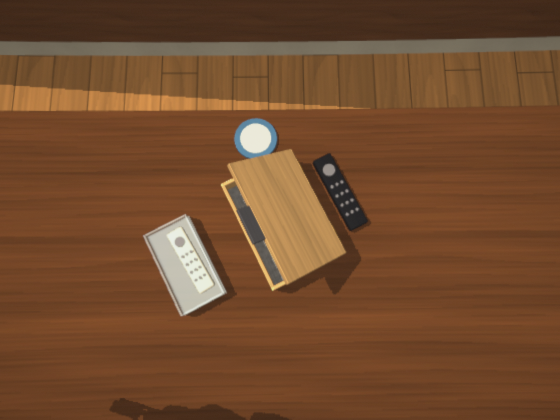

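The scene shows the box with its lid part open, the tab at about (318,173), the red key at (280,243) and blue beyond it at (287,229). The other two keys are hidden. In the top view the tab is at about (251,223) and the hinge edge runs roughly from (292,150) to (345,252). Next I'll fit the lid plane and the box yaw.

```bash
cat > lid.py <<'E'
from h import *
np.set_printoptions(precision=4,suppress=True)
def cloud(c,step=1):
    p,d=imaging.camera(c);i=imaging.camera_info(c);f,cx,cy,k=K(i)
    v,u=np.mgrid[0:420,0:560];s=cv2.undistortPoints(np.stack([u,v],-1).reshape(-1,1,2).astype(np.float64),np.array([[f,0,cx],[0,f,cy],[0,0,1]]),np.array([k,0,0,0,0.])).reshape(420,560,2)
    T=ext(c);X=np.stack([s[...,0]*d,s[...,1]*d,d],-1)@T[:3,:3].T+T[:3,3];X[d==0]=np.nan
    return p,X
E
python3 - <<'E'
from lid import *
for c in ["top","scene"]:
    p,X=cloud(c)
    m=(X[...,2]>0.075)&(X[...,2]<0.22)&(np.abs(X[...,0]-.58)<.2)&(np.abs(X[...,1]-.03)<.17)
    P=X[m];
    # ransac plane
    rng=np.random.default_rng(0);best=0
    for _ in range(400):
        a=P[rng.choice(len(P),3,False)];n=np.cross(a[1]-a[0],a[2]-a[0]);n/=np.linalg.norm(n)+1e-12
        q=np.abs((P-a[0])@n)<.003
        if q.sum()>best:best=q.sum();B=q
    for _ in range(3):
        Q=P[B];m0=Q.mean(0);n=np.linalg.svd(Q-m0)[2][2];n*=np.sign(n[2]);B=np.abs((P-m0)@n)<.004
    Q=P[B];h=n[:2]/np.linalg.norm(n[:2])  # horizontal up-normal = +x_box dir if lid rises to -x
    yb=np.array([-h[1],h[0],0]); s=np.cross(yb,n); s=s if s[2]>0 else -s
    print(c,len(Q),"n",n,"lid deg",np.degrees(np.arccos(n[2])),"yaw",np.degrees(np.arctan2(h[1],h[0])))
    y=Q@yb; t=Q@s
    ylo,yhi=np.percentile(y,[.5,99.5]);tlo,thi=np.percentile(t,[.3,99.5]);print("y",ylo,yhi,yhi-ylo,"t",tlo,thi,thi-tlo)
    dpl=m0@n
    for nm,yy,tt in [("lower mid",(ylo+yhi)/2,tlo),("upper mid",(ylo+yhi)/2,thi)]:
        print(nm,n*dpl+yb*yy+s*tt)
    # tab: pixels beyond upper edge
    top=P[((P@s)>thi+.003)&(P[:,2]>.1)];print("tab pts",len(top),top.mean(0) if len(top) else "", np.percentile(top@s,[5,95])-thi if len(top) else "")
    # oriented rect of plane points
    r=cv2.minAreaRect(np.stack([y,t],-1).astype(np.float32));print(r)
E
```

```text
top 8275 n [ 0.2462 -0.5048  0.8274] lid deg 34.17079863530788 yaw -64.00034791076067
y 0.41645015188256024 0.6625686923402938 0.24611854045773357 t -0.21653541891682898 -0.036229423078849236 0.18030599583797974
lower mid [ 0.622  -0.0447  0.0753]
upper mid [0.5567 0.0894 0.1766]
tab pts 0  
((0.5401195287704468, -0.1271052360534668), (0.2501876652240753, 0.1852239966392517), 0.27256152033805847)
scene 4662 n [ 0.2461 -0.5045  0.8276] lid deg 34.14634182323332 yaw -63.9961345945622
y 0.4185312243271063 0.6656748658338006 0.24714364150669432 t -0.21586067954573993 -0.0374628329279504 0.1783978466177895
lower mid [ 0.624  -0.0428  0.0755]
upper mid [0.5593 0.0899 0.1756]
tab pts 0  
((0.5409578680992126, -0.12658929824829102), (0.18173134326934814, 0.25232014060020447), 89.9184341430664)
```

```bash
cat > geo.py <<'E'
from lid import *
H=np.array([.625,-.048,.06]);YAW=-64.0
def ax():
    c,s=np.cos(np.radians(YAW)),np.sin(np.radians(YAW));return np.array([c,s,0]),np.array([-s,c,0]),np.array([0,0,1.])
def pose(a,L,off=.004):
    "tool along the lid at angle a, TCP at L from hinge, off above underside"
    xb,yb,z=ax();a=np.radians(a);s=-xb*np.cos(a)+z*np.sin(a);n=xb*np.sin(a)+z*np.cos(a)
    return H+s*L+n*off, np.stack([np.cross(-n,-s),-n,-s],1)
def go(p,Rm,o=None):
    o=o or readout.get_obs();R0=R.from_euler("xyz",o["tcp_rot"],degrees=True)
    print("rot",np.round((R.from_matrix(Rm)*R0.inv()).as_rotvec(degrees=True),2),"trans",np.round((p-o["ee_pos"])*1000,1))
E
python3 - <<'E'
from geo import *
print(pose(34.15,.25)); go(*pose(34.15,.25))
E
```

```text
(array([0.5353, 0.1359, 0.2037]), array([[-0.8988, -0.2461,  0.3628],
       [-0.4384,  0.5045, -0.7438],
       [ 0.    , -0.8276, -0.5614]]))
rot [-57.61  -0.49  46.82] trans [ 302.6 -362.4  -27.6]
```

```bash
python3 -m jog '[{"rotation":[-14,0,12],"translation":[75,-60,0],"grip":50},{"rotation":[-28,0,24],"translation":[150,-150,0],"grip":50},{"rotation":[-43,-0.3,35],"translation":[225,-250,-10],"grip":50},{"rotation":[-57.6,-0.5,46.8],"translation":[302,-350,-20],"grip":50},{"rotation":[-57.6,-0.5,46.8],"translation":[302.6,-362.4,-27.6],"grip":50},{"rotation":[-57.6,-0.5,46.8],"translation":[302.6,-362.4,-27.6],"grip":50},{"rotation":[-57.6,-0.5,46.8],"translation":[302.6,-362.4,-27.6],"grip":50},{"rotation":[-57.6,-0.5,46.8],"translation":[302.6,-362.4,-27.6],"grip":50},{"rotation":[-57.6,-0.5,46.8],"translation":[302.6,-362.4,-27.6],"grip":50},{"rotation":[-57.6,-0.5,46.8],"translation":[302.6,-362.4,-27.6],"grip":50},{"rotation":[-57.6,-0.5,46.8],"translation":[302.6,-362.4,-27.6],"grip":50},{"rotation":[-57.6,-0.5,46.8],"translation":[302.6,-362.4,-27.6],"grip":50},{"rotation":[-57.6,-0.5,46.8],"translation":[302.6,-362.4,-27.6],"grip":50},{"rotation":[-57.6,-0.5,46.8],"translation":[302.6,-362.4,-27.6],"grip":50}]'
python3 - <<'E'
from geo import *
o=readout.get_obs();print(o["q"]);go(*pose(34.15,.25))
p,d=imaging.camera("wrist");cv2.imwrite("pics/w1.png",p[:,:,::-1])
for t in ["lid_tab","lid_hinge"]:
  for r in spotter.mark_of("wrist",t)[:2]: print(t,r,pt("wrist",r["uv"],d,o))
print("expect tab",pose(34.15,.192,0)[0])
E
```

```text
time: 2.7
ee_pos: [0.5351, 0.137, 0.2038]
tcp_rot: [-124.2, 0.0, -153.9]
wrist_force: [-0.6, -0.0, -0.9]
opening: 0.0499
grasp_force: 0.0
[ 38.9464  11.6076  -0.1633  96.3906 -53.7622  22.1725]
rot [-0.04  0.02 -0.06] trans [ 0.1 -1.  -0.2]
lid_tab {'uv': [282.5, 223.1], 'confidence': 0.9} [0.5552 0.0942 0.1699]
expect tab [0.5553 0.0948 0.1678]
```

View pics/w1.png

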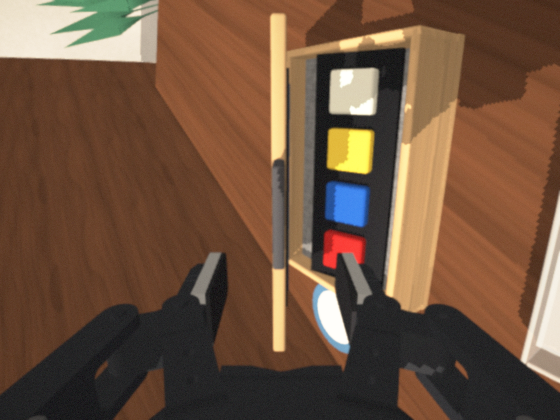

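The wrist view shows the lid edge-on at column ~279, with the tab at rows 160-268. The keys run white (354,90), yellow (350,150), blue (347,203), red (345,250). The tab is within 2 mm of where I predicted, so I'm moving in to grip it.

```bash
python3 -m jog '[{"rotation":[0,0,0],"translation":[7.5,-15.5,-11.5],"grip":50},{"rotation":[0,0,0],"translation":[15,-31,-23],"grip":50},{"rotation":[0,0,0],"translation":[22,-46,-34],"grip":50},{"rotation":[0,0,0],"translation":[29,-60.5,-45],"grip":50},{"rotation":[0,0,0],"translation":[29,-60.5,-45],"grip":30},{"rotation":[0,0,0],"translation":[29,-60.5,-45],"grip":15},{"rotation":[0,0,0],"translation":[29,-60.5,-45],"grip":0},{"rotation":[0,0,0],"translation":[29,-60.5,-45],"grip":0},{"rotation":[0,0,0],"translation":[29,-60.5,-45],"grip":0},{"rotation":[0,0,0],"translation":[29,-60.5,-45],"grip":0},{"rotation":[0,0,0],"translation":[29,-60.5,-45],"grip":0},{"rotation":[0,0,0],"translation":[29,-60.5,-45],"grip":0}]' 40
python3 - <<'E'
from geo import *
o=readout.get_obs();go(*pose(34.15,.17))
o0=dict(o)
p0=pose(34.15,.17)
xb,yb,z=ax()
# arc: rotate actual TCP about hinge
for th in np.linspace(2,16,8):
    Q=R.from_rotvec(yb*np.radians(th));print(th,np.round(yb*th,1),np.round((Q.apply(o["ee_pos"]-H)+H-o["ee_pos"])*1000,1))
E
```

```text
time: 4.05
ee_pos: [0.5643, 0.0763, 0.1593]
tcp_rot: [-124.2, 0.1, -153.9]
wrist_force: [-5.3, 2.9, 5.2]
opening: 0.0069
grasp_force: 41.6
rot [-0.04  0.05 -0.05] trans [ 0.   0.1 -0.6]
2.0 [1.8 0.9 0. ] [ 1.6 -3.2  4.8]
4.0 [3.6 1.8 0. ] [ 3.2 -6.5  9.4]
6.0 [5.4 2.6 0. ] [  4.9 -10.   13.9]
8.0 [7.2 3.5 0. ] [  6.7 -13.6  18.3]
10.0 [9.  4.4 0. ] [  8.5 -17.4  22.5]
12.0 [10.8  5.3  0. ] [ 10.4 -21.3  26.6]
14.0 [12.6  6.1  0. ] [ 12.3 -25.3  30.5]
16.0 [14.4  7.   0. ] [ 14.4 -29.4  34.3]
```

```bash
python3 -m jog '[{"rotation":[0.9,0.45,0],"translation":[0.8,-1.6,2.4],"grip":0},{"rotation":[1.8,0.9,0],"translation":[1.6,-3.2,4.8],"grip":0},{"rotation":[2.7,1.3,0],"translation":[2.4,-4.8,7.1],"grip":0},{"rotation":[3.6,1.8,0],"translation":[3.2,-6.5,9.4],"grip":0},{"rotation":[4.5,2.2,0],"translation":[4,-8.2,11.7],"grip":0},{"rotation":[5.4,2.6,0],"translation":[4.9,-10,13.9],"grip":0},{"rotation":[6.3,3.1,0],"translation":[5.8,-11.8,16.1],"grip":0},{"rotation":[7.2,3.5,0],"translation":[6.7,-13.6,18.3],"grip":0},{"rotation":[8.1,4,0],"translation":[7.6,-15.5,20.4],"grip":0},{"rotation":[9,4.4,0],"translation":[8.5,-17.4,22.5],"grip":0},{"rotation":[9.9,4.8,0],"translation":[9.4,-19.3,24.6],"grip":0},{"rotation":[10.8,5.3,0],"translation":[10.4,-21.3,26.6],"grip":0},{"rotation":[11.7,5.7,0],"translation":[11.3,-23.3,28.6],"grip":0},{"rotation":[12.6,6.1,0],"translation":[12.3,-25.3,30.5],"grip":0},{"rotation":[13.5,6.6,0],"translation":[13.3,-27.3,32.4],"grip":0},{"rotation":[14.4,7,0],"translation":[14.4,-29.4,34.3],"grip":0},{"rotation":[14.4,7,0],"translation":[14.4,-29.4,34.3],"grip":0},{"rotation":[14.4,7,0],"translation":[14.4,-29.4,34.3],"grip":0},{"rotation":[14.4,7,0],"translation":[14.4,-29.4,34.3],"grip":0}]'
cat > lidang.py <<'E'
from geo import *
def lidang(c):
    p,X=cloud(c);xb,yb,z=ax();Xr=X-H
    x=Xr@xb;y=Xr@yb;zz=X[...,2]-.06
    a=np.degrees(np.arctan2(zz,-x));r=np.hypot(x,zz)
    m=(np.abs(y)<.12)&(r>.04)&(r<.16)&(a>28)&(a<75)&(np.abs(y)>.05)
    P=np.stack([x,zz],-1)[m]
    for _ in range(4):
        c0=np.median(P,0) if _==0 else P.mean(0);v=np.linalg.svd(P-P.mean(0),full_matrices=False)[2][0];e=np.abs((P-P.mean(0))@[-v[1],v[0]]);P=P[e<max(.003,np.percentile(e,80))]
    return np.degrees(np.arctan2(abs(v[1]),abs(v[0]))),len(P)
E
python3 - <<'E'
from lidang import *
o=readout.get_obs();go(*pose(50,.17));print(lidang("top"),lidang("scene"))
E
```

```text
time: 5.95
ee_pos: [0.5787, 0.0466, 0.1936]
tcp_rot: [-140.2, 0.1, -154.0]
wrist_force: [-4.3, 3.8, 5.4]
opening: 0.0073
grasp_force: 41.7
rot [-0.17  0.01 -0.02] trans [-0.3  0.9 -0.8]
(np.float64(50.25535575018329), 2553) (np.float64(50.284547873836004), 1074)
```

```bash
python3 -m jog '[{"rotation":[0,0,0],"translation":[0,0,0],"grip":25},{"rotation":[0,0,0],"translation":[0,0,0],"grip":50},{"rotation":[0,0,0],"translation":[0,0,0],"grip":50},{"rotation":[0,0,0],"translation":[0,0,0],"grip":50},{"rotation":[0,0,0],"translation":[-3,6,8],"grip":50},{"rotation":[0,0,0],"translation":[-9,18,24],"grip":50},{"rotation":[0,0,0],"translation":[-17,35,46],"grip":50},{"rotation":[0,0,0],"translation":[-25,51,68],"grip":50},{"rotation":[0,0,0],"translation":[-25,51,68],"grip":0},{"rotation":[0,0,0],"translation":[-25,51,68],"grip":0},{"rotation":[0,0,0],"translation":[-25,51,68],"grip":0}]'
cat > keys.py <<'E'
from lidang import *
def keys(cs=("wrist","scene")):
    xb,yb,z=ax()
    for c in cs:
        o=readout.get_obs();p,d=imaging.camera(c)
        for i,k in enumerate(["red","blue","yellow","white"]):
            e=H-xb*.088+yb*(.081-.054*i);e[2]=.051
            for r in spotter.mark_of(c,f"key_{k}_top")[:1]:
                w=pt(c,r["uv"],d,o);print(c,k,round(r["confidence"],2),w,atz(c,r["uv"],.051,o)-e,"depth err",w-e)
    return p
E
python3 - <<'E'
from keys import *
print(lidang("top"),lidang("scene"));keys()
o=readout.get_obs();p,d=imaging.camera("wrist");cv2.imwrite("pics/w2.png",p[:,:,::-1])
E
```

```text
time: 7.15
ee_pos: [0.5536, 0.0968, 0.2602]
tcp_rot: [-140.2, -0.0, -154.0]
wrist_force: [0.2, -0.8, 0.7]
opening: 0.0064
grasp_force: 0.0
(np.float64(50.23291055547685), 2556) (np.float64(50.302685210383075), 1094)
wrist red 0.8 [0.6521 0.0651 0.0527] [-0.006  -0.0019 -0.    ] depth err [-0.0071 -0.0015  0.0017]
wrist blue 0.62 [0.6073 0.0454 0.0514] [-0.0032  0.0024 -0.    ] depth err [-0.0034  0.0025  0.0004]
wrist yellow 0.84 [0.5586 0.024  0.0507] [-0.0036  0.0049 -0.    ] depth err [-0.0035  0.0048 -0.0003]
wrist white 0.94 [ 0.5101 -0.0002  0.0508] [-0.0035  0.0043 -0.    ] depth err [-0.0035  0.0043 -0.0002]
scene red 0.74 [0.6525 0.0691 0.0491] [-0.005   0.0037  0.    ] depth err [-0.0067  0.0025 -0.0019]
scene blue 0.7 [0.6044 0.0411 0.0527] [-0.0079 -0.003   0.    ] depth err [-0.0063 -0.0018  0.0017]
scene yellow 0.86 [0.5593 0.0247 0.0498] [-0.0016  0.0063  0.    ] depth err [-0.0029  0.0054 -0.0012]
scene white 0.77 [ 0.5096 -0.0059  0.0517] [-0.0048 -0.002   0.    ] depth err [-0.0041 -0.0015  0.0007]
```

View pics/w2.png

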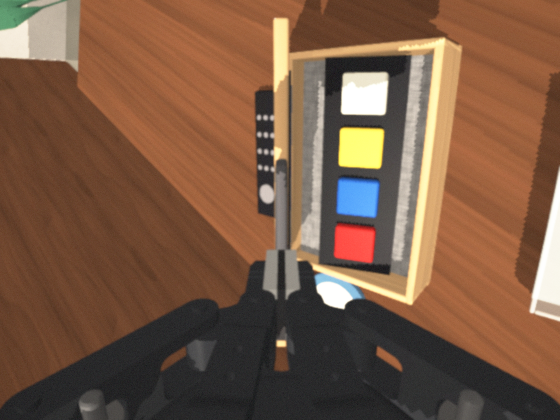

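The wrist view shows the lid still on edge at column ~281. All four keys are clear: red (355,243), blue (358,197), yellow (361,148), white (365,93). I'll refine the key centres from colour masks.

Run:
```python
from keys import *
xb,yb,z=ax();o=readout.get_obs();p,d=imaging.camera("wrist");hsv=cv2.cvtColor(p,cv2.COLOR_RGB2HSV)
for k,uv in dict(red=(355,243),blue=(358,197),yellow=(361,148),white=(365,93)).items():
    h=hsv[uv[1],uv[0]].astype(int);D=np.abs(hsv.astype(int)-h);D[...,0]=np.minimum(D[...,0],180-D[...,0])
    m=((D[...,0]<8)&(D[...,1]<70)&(D[...,2]<60) if k!="white" else (D[...,1]<60)&(D[...,2]<60)).astype(np.uint8)
    m[:, :330]=0;m[:, 400:]=0;n,l,s,c=cv2.connectedComponentsWithStats(m);i=l[uv[1],uv[0]]
    v,u=np.where(l==i);P=np.array([pt("wrist",(a,b),d,o) for a,b in zip(u[::7],v[::7])])
    r=cv2.minAreaRect(np.stack([P@xb,P@yb],-1).astype(np.float32))
    C=xb*r[0][0]+yb*r[0][1];print(k,s[i],C[:2],P[:,2].mean(),"rel H",(C-H)@xb,(C-H)@yb,np.array(r[1])*1000,r[2])
```

```text
red [ 334  226   41   37 1276] [0.6572 0.0707] 0.05067143785954715 rel H -0.0925859633183624 0.08092912537662711 [43.5283 39.9046] 89.83717346191406
blue [ 337  180   42   38 1396] [0.6081 0.0469] 0.05061167363385073 rel H -0.09275032312633055 0.026424552031442696 [39.9637 41.3939] 0.5667452216148376
yellow [ 339  128   45   41 1667] [0.5587 0.0219] 0.05077417612622114 rel H -0.0918786797022964 -0.02893803017528333 [40.0391 42.0195] 89.31787872314453
white [ 341   73   47   42 1858] [ 0.5104 -0.001 ] 0.050401787299673026 rel H -0.09251109988452451 -0.08239013450534621 [39.8957 41.2264] 89.02232360839844
```

```bash
cat > tgt.py <<'E'
from keys import *
xb,yb,z=ax();c,s=np.cos(np.radians(20)),np.sin(np.radians(20));nk=-xb*s+z*c;up=xb*c+z*s
KEY={k:np.array([*v,.0507]) for k,v in dict(red=(.6572,.0707),yellow=(.5587,.0219),blue=(.6081,.0469)).items()}
HOV={k:v+up*.005+nk*.025 for k,v in KEY.items()}
E
python3 - <<'E'
from tgt import *
o=readout.get_obs();p=o["ee_pos"];n=pose(50,.1)[1][:,1]*-1;s=-pose(50,.1)[1][:,2]
D=HOV["red"]-p;print("total",D*1000,"n",D@n,"s",D@s,"y",D@yb)
print("first", n*(D@n)*1000,"then + yb",(n*(D@n)+yb*(D@yb))*1000)
print("nk",nk);print("yel-red",(KEY["yellow"]-KEY["red"])*1000,"blue-yel",(KEY["blue"]-KEY["yellow"])*1000)
E
```

```text
total [ 101.8335  -22.8844 -185.1161] n -0.06903715641530764 s -0.18372287720943806 y 0.08149547977879353
first [-23.1835  47.5332 -44.3762] then + yb [ 50.0642  83.2585 -44.3762]
nk [-0.1499  0.3074  0.9397]
yel-red [-98.5 -48.8   0. ] blue-yel [49.4 25.   0. ]
```

```bash
python3 -m jog '[{"rotation":[0,0,0],"translation":[-12,24,-22],"grip":0},{"rotation":[0,0,0],"translation":[-23,48,-44],"grip":0},{"rotation":[0,0,0],"translation":[14,66,-44],"grip":0},{"rotation":[0,0,0],"translation":[50,83,-44],"grip":0},{"rotation":[0,0,0],"translation":[59,65,-68],"grip":0},{"rotation":[0,0,0],"translation":[68,47,-92],"grip":0},{"rotation":[0,0,0],"translation":[77,28,-116],"grip":0},{"rotation":[0,0,0],"translation":[87,8,-143],"grip":0},{"rotation":[0,0,0],"translation":[97,-12,-170],"grip":0},{"rotation":[0,0,0],"translation":[102,-23,-185],"grip":0},{"rotation":[0,0,0],"translation":[102,-23,-185],"grip":0},{"rotation":[0,0,0],"translation":[102,-23,-185],"grip":0}]'
python3 - <<'E'
from tgt import *
o=readout.get_obs();print((HOV["red"]-o["ee_pos"])*1000,o["q"],o["wrist_force"])
p,d=imaging.camera("scene");cv2.imwrite("pics/s2.png",cv2.resize(p[120:320,160:460,::-1],None,fx=2,fy=2))
p,d=imaging.camera("wrist");cv2.imwrite("pics/w3.png",p[:,:,::-1])
E
```

```text
time: 9.05
ee_pos: [0.6556, 0.0741, 0.0765]
tcp_rot: [-140.2, 0.0, -154.0]
wrist_force: [-0.8, -0.3, 0.4]
opening: -0.0001
grasp_force: 0.0
[-0.0886  0.0296 -0.5542] [ 22.4836  15.3115  -2.6636  69.097  -39.7437  -4.5183] [-0.7862 -0.329   0.3556]
```

View pics/s2.png

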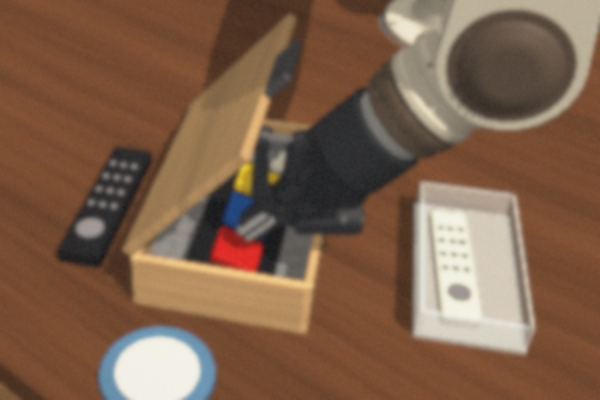

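View pics/w3.png

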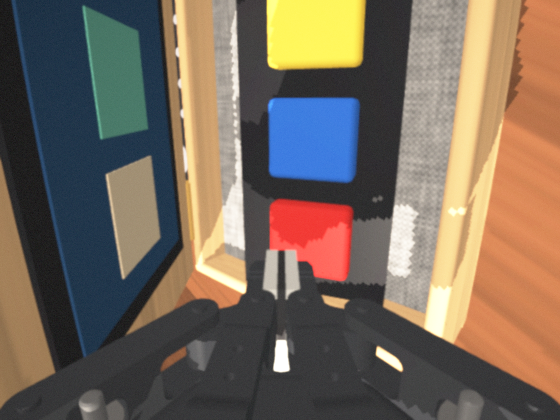

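The scene view shows the closed fingers over the red key, clear of the lid and walls. In the wrist view the tip at (282,258) is over the red face (310,240).

```bash
python3 -m jog '[{"rotation":[0,0,0],"translation":[1.5,-3.1,-9.4],"grip":0},{"rotation":[0,0,0],"translation":[2.7,-5.5,-17],"grip":0},{"rotation":[0,0,0],"translation":[3.4,-7.1,-21.6],"grip":0},{"rotation":[0,0,0],"translation":[3.8,-7.7,-23.5],"grip":0},{"rotation":[0,0,0],"translation":[3.8,-7.7,-23.5],"grip":0}]'
python3 -m jog '[{"rotation":[0,0,0],"translation":[0.3,-0.6,-1.9],"grip":0},{"rotation":[0,0,0],"translation":[0.3,-0.6,-1.9],"grip":0}]'
python3 -m jog '[{"rotation":[0,0,0],"translation":[0.3,-0.6,-1.9],"grip":0},{"rotation":[0,0,0],"translation":[0.3,-0.6,-1.9],"grip":0}]'
```

```text
time: 9.65
ee_pos: [0.6593, 0.0664, 0.0522]
tcp_rot: [-140.2, 0.0, -154.0]
wrist_force: [-2.2, 2.8, 2.3]
opening: 0.0002
grasp_force: 1.4
time: 9.85
ee_pos: [0.6599, 0.0658, 0.0508]
tcp_rot: [-140.2, 0.1, -154.0]
wrist_force: [-2.3, 2.1, 2.9]
opening: -0.0001
grasp_force: 1.8
time: 10.05
ee_pos: [0.6602, 0.0654, 0.0493]
tcp_rot: [-140.1, 0.1, -154.0]
wrist_force: [-4.8, 3.9, 6.6]
opening: -0.0002
grasp_force: 3.6
```

```bash
python3 -m jog '[{"rotation":[0,0,0],"translation":[0.3,-0.6,-1.9],"grip":0},{"rotation":[0,0,0],"translation":[0.3,-0.6,-1.9],"grip":0},{"rotation":[0,0,0],"translation":[0.3,-0.6,-1.9],"grip":0}]'
python3 - <<'E'
from workcell import readout
print(readout.get_obs()["wrist_force"],readout.get_obs()["ee_pos"])
E
```

```text
time: 10.35
ee_pos: [0.6605, 0.0653, 0.0489]
tcp_rot: [-140.1, 0.1, -153.9]
wrist_force: [-12.9, 8.5, 16.4]
opening: -0.0003
grasp_force: 9.8
[-12.90161636   8.48699261  16.3699283 ] [0.66049109 0.06526951 0.04887446]
```

Red bottomed out: force rose to about 20 N with no further travel. Retract, move to hover over yellow, and check that red is up.

```bash
python3 -m jog '[{"rotation":[0,0,0],"translation":[-1.5,3.1,9.5],"grip":0},{"rotation":[0,0,0],"translation":[-3,6.3,19.4],"grip":0},{"rotation":[0,0,0],"translation":[-4.6,9.5,29],"grip":0},{"rotation":[0,0,0],"translation":[-4.6,9.5,29],"grip":0},{"rotation":[0,0,0],"translation":[-37,-7,29],"grip":0},{"rotation":[0,0,0],"translation":[-70,-23,29],"grip":0},{"rotation":[0,0,0],"translation":[-103,-39.3,29],"grip":0},{"rotation":[0,0,0],"translation":[-103,-39.3,29],"grip":0},{"rotation":[0,0,0],"translation":[-103,-39.3,29],"grip":0}]'
python3 - <<'E'
from tgt import *
o=readout.get_obs();print((HOV["yellow"]-o["ee_pos"])*1000,o["q"],o["wrist_force"])
p,d=imaging.camera("wrist");cv2.imwrite("pics/w4.png",p[:,:,::-1]);print(lidang("scene"))
E
```

```text
time: 11.25
ee_pos: [0.5571, 0.025, 0.0759]
tcp_rot: [-140.2, 0.1, -154.0]
wrist_force: [0.3, 0.3, 1.1]
opening: 0.0
grasp_force: 0.0
[-0.1374  0.3585 -0.0361] [ 21.6166   0.4419 -19.303   66.5587 -39.6885  -5.6545] [0.2886 0.3133 1.0869]
(np.float64(50.29687632757779), 1090)
```

View pics/w4.png

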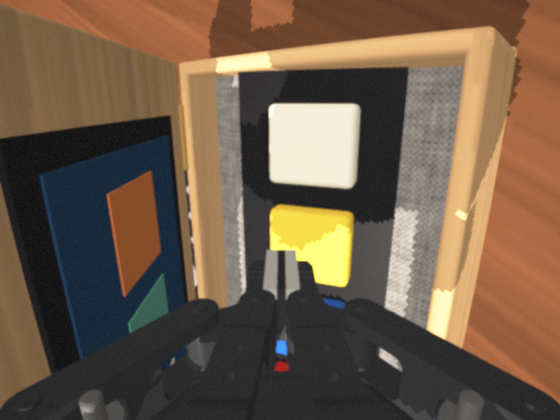

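The tip at (282,258) is over the yellow face (312,245), in the same relative position as it was for red. White at (314,145) is well clear. Pressing yellow.

```bash
python3 -m jog '[{"rotation":[0,0,0],"translation":[1.5,-3.1,-9.4],"grip":0},{"rotation":[0,0,0],"translation":[2.7,-5.5,-17],"grip":0},{"rotation":[0,0,0],"translation":[3.4,-7.1,-21.6],"grip":0},{"rotation":[0,0,0],"translation":[3.8,-7.7,-23.5],"grip":0},{"rotation":[0,0,0],"translation":[4.1,-8.3,-25.4],"grip":0},{"rotation":[0,0,0],"translation":[4.4,-8.9,-27.3],"grip":0},{"rotation":[0,0,0],"translation":[4.4,-8.9,-27.3],"grip":0}]'
python3 -m jog '[{"rotation":[0,0,0],"translation":[0.3,-0.6,-1.9],"grip":0},{"rotation":[0,0,0],"translation":[0.3,-0.6,-1.9],"grip":0},{"rotation":[0,0,0],"translation":[0.3,-0.6,-1.9],"grip":0}]'
```

```text
time: 12.05
ee_pos: [0.5617, 0.0168, 0.0493]
tcp_rot: [-140.2, 0.0, -154.0]
wrist_force: [-8.1, 5.9, 8.7]
opening: -0.0001
grasp_force: 5.6
time: 12.35
ee_pos: [0.562, 0.0167, 0.0487]
tcp_rot: [-140.2, 0.1, -153.9]
wrist_force: [-18.6, 12.6, 21.0]
opening: -0.0001
grasp_force: 13.5
```

Yellow bottomed. Retract, then move to blue, which is at (+49.4, +25) from yellow.

```bash
python3 -m jog '[{"rotation":[0,0,0],"translation":[-1.5,3.1,9.5],"grip":0},{"rotation":[0,0,0],"translation":[-3,6.3,19.4],"grip":0},{"rotation":[0,0,0],"translation":[-4.6,9.5,29],"grip":0},{"rotation":[0,0,0],"translation":[-4.6,9.5,29],"grip":0},{"rotation":[0,0,0],"translation":[20,22,29],"grip":0},{"rotation":[0,0,0],"translation":[44.6,34.5,29],"grip":0},{"rotation":[0,0,0],"translation":[44.6,34.5,29],"grip":0},{"rotation":[0,0,0],"translation":[44.6,34.5,29],"grip":0}]'
python3 - <<'E'
from tgt import *
o=readout.get_obs();print((HOV["blue"]-o["ee_pos"])*1000,o["wrist_force"])
p,d=imaging.camera("wrist");hsv=cv2.cvtColor(p,cv2.COLOR_RGB2HSV);m=((hsv[...,0]>100)&(hsv[...,0]<125)&(hsv[...,1]>150)&(hsv[...,2]>110)).astype(np.uint8);m[:,:255]=0
n,l,s,c=cv2.connectedComponentsWithStats(m);i=1+s[1:,4].argmax();print(s[i],c[i])
E
```

```text
time: 13.15
ee_pos: [0.6065, 0.0501, 0.0747]
tcp_rot: [-140.2, -0.1, -154.0]
wrist_force: [-0.2, -0.4, -0.1]
opening: 0.0002
grasp_force: 0.0
[-0.0389  0.2914  1.2014] [-0.1653 -0.447  -0.1141]
[ 267  202   84   83 4634] [311.0848 236.7136]
```

```bash
python3 -m jog '[{"rotation":[0,0,0],"translation":[1.5,-3.1,-9.4],"grip":0},{"rotation":[0,0,0],"translation":[2.7,-5.5,-17],"grip":0},{"rotation":[0,0,0],"translation":[3.4,-7.1,-21.6],"grip":0},{"rotation":[0,0,0],"translation":[3.8,-7.7,-23.5],"grip":0},{"rotation":[0,0,0],"translation":[4.1,-8.3,-25.4],"grip":0},{"rotation":[0,0,0],"translation":[4.4,-8.9,-27.3],"grip":0},{"rotation":[0,0,0],"translation":[4.4,-8.9,-27.3],"grip":0}]'
python3 -m jog '[{"rotation":[0,0,0],"translation":[0.3,-0.6,-1.9],"grip":0},{"rotation":[0,0,0],"translation":[0.3,-0.6,-1.9],"grip":0},{"rotation":[0,0,0],"translation":[0.3,-0.6,-1.9],"grip":0}]'
```

```text
time: 13.9
ee_pos: [0.611, 0.0414, 0.0491]
tcp_rot: [-140.1, 0.0, -154.0]
wrist_force: [-7.9, 2.4, 7.5]
opening: 0.0004
grasp_force: 4.7
time: 14.2
ee_pos: [0.6112, 0.0413, 0.0487]
tcp_rot: [-140.1, 0.1, -153.9]
wrist_force: [-17.3, 7.7, 20.0]
opening: 0.0001
grasp_force: 11.8
```

Blue is fully down. Retract along the normal, then back out along the tool axis.

```bash
python3 -m jog '[{"rotation":[0,0,0],"translation":[-1.5,3.1,9.5],"grip":0},{"rotation":[0,0,0],"translation":[-3,6.3,19.4],"grip":0},{"rotation":[0,0,0],"translation":[-4.6,9.5,29],"grip":0},{"rotation":[0,0,0],"translation":[-14,28,54],"grip":0},{"rotation":[0,0,0],"translation":[-24,48,80],"grip":0},{"rotation":[0,0,0],"translation":[-34,68,106],"grip":0},{"rotation":[0,0,0],"translation":[-44,88,132],"grip":0},{"rotation":[0,0,0],"translation":[-64,128,150],"grip":0},{"rotation":[0,0,0],"translation":[-84,160,160],"grip":0},{"rotation":[0,0,0],"translation":[-100,190,170],"grip":0},{"rotation":[0,0,0],"translation":[-100,190,170],"grip":0},{"rotation":[0,0,0],"translation":[-100,190,170],"grip":0}]'
python3 - <<'E'
from tgt import *
print(lidang("top"),lidang("scene"));keys(("scene",))
p,d=imaging.camera("scene");cv2.imwrite("pics/s3.png",p[:,:,::-1])
for t in ["tv_remote","soundbar_remote","tray","coaster"]:
    for r in spotter.mark_of("scene",t)[:1]: print(t,np.round(r["uv"],1))
E
```

```text
time: 15.4
ee_pos: [0.5114, 0.2316, 0.2165]
tcp_rot: [-140.2, 0.0, -153.9]
wrist_force: [1.3, -0.9, 0.5]
opening: 0.0
grasp_force: 0.0
(np.float64(50.259495481048624), 2559) (np.float64(50.28114872624603), 1092)
scene red 0.95 [0.6479 0.064  0.0506] [-0.011  -0.0023  0.    ] depth err [-0.0114 -0.0026 -0.0004]
scene blue 0.86 [0.6064 0.0414 0.052 ] [-0.0053 -0.0022  0.    ] depth err [-0.0043 -0.0015  0.001 ]
scene yellow 0.66 [0.56   0.0189 0.0508] [-0.0019 -0.0002  0.    ] depth err [-0.0021 -0.0003 -0.0002]
scene white 0.52 [0.5235 0.0016 0.0517] [0.009  0.0055 0.    ] depth err [0.0098 0.006  0.0007]
tv_remote [211.9 220.7]
soundbar_remote [382.3 254.6]
tray [393.  257.4]
coaster [240.5 305.6]
```

View pics/s3.png

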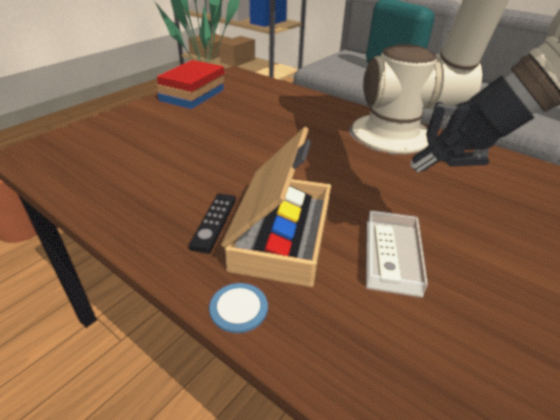

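The lid stands at about 50° and all four keys are up: red (279,244), blue (285,227), yellow (290,212), white (294,197). The remotes, tray and coaster have not moved, and the arm is clear.

```bash
python3 -c "
from workcell import bot
print(bot.job_done())"
```

```text
the job is handed in; nothing more can be done
None
```

I handed the job in after about 15 s of robot time: the lid stands at about 50.3°, red, yellow and blue were each pressed fully down and released in that order, and I saw no sign that the white key, remotes, tray or coaster were disturbed.

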